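# Lay out an injection tray and an oral-drops tray

## Task

Set out two trays for the morning's vaccination round. The blue injection tray gets the purple-capped vial standing upright in its round well, the syringe lying across its two white V-rests and the orange-ended needle box lying label side up, as it lies now, down in the long pocket; the yellow oral-drops tray gets the dark dropper bottle standing upright in its round well and the marker lying across its two V-rests, to mark the children's fingers. Lay the syringe and the marker about centred on their rests, and leave the grey-capped vial, the green needle box and the thermometer where they are.

Things in the scene. Friction and masses are not known exactly. Their poses are not given: they have to be found in the camera images.
- tray_blue: Blue tray, fixed, 134 (x) x 190 (y) mm, floor at z=3, walls 12 high; origin under its centre (mm). White V-rests for the syringe at x=-46, y=-38 and +38: 28 wide at the top (z 22), 45 deg flanks down to an 11 wide flat at z=14. Box pocket centred x=24, y=-30, 76 x 122 clear. White round vial well centred x=24, y=62: 40 inside, top z=14, floor z=3. Grip tabs at the y ends.
- tray_yellow: Yellow tray, fixed, 110 (x) x 190 (y) mm, floor at z=3, rim and ribs 12 high; origin under its centre (mm). White V-rests for the marker at x=-30, y=-38 and +38: 90 deg V, 28 wide at the top (z 26), bottom z=12; the marker lies in it with its underside near z=15. White round bottle well centred x=22, y=60: 50 inside, top z=14, floor z=3. Grip tabs at the y ends.
- vial_purple: Clear glass vial with a purple cap, 22 mm diameter, 47 mm tall, standing. Origin: centre of the underside, z up. To be moved.
- vial_grey: Clear glass vial with a grey cap, same size (22 mm diameter, 47 mm tall), standing. Origin: centre of the underside. Stays where it is.
- dropper_bottle: Brown glass dropper bottle with a black cap and rubber teat and an orange-and-white label, 33 mm diameter body up to 62 mm high, cap 24 mm diameter to 77 mm, teat to 102 mm, standing. Origin: centre of the underside, z up. To be moved.
- needle_box_orange: White needle carton with an orange end, 58 (x) x 106 (y) x 43 (z) mm, lying flat, closed. Origin: centre of the underside, y along its length. To be moved.
- needle_box_green: White needle carton with a green end, same size (58 x 106 x 43 mm). Origin: centre of the underside, y along its length. Stays where it is.
- syringe: Capped 3 ml syringe with translucent barrel, 133 mm long, lying. Origin: under the middle of its length, y along it (towards the plunger or the needle cap, either way round serves); barrel 10 mm wide and 10 mm high, z up; it does not roll. The solid barrel reaches from y = -60 to +50 mm. To be moved.
- marker: White marker pen with a black cap, round, 17 mm diameter, 135 mm long, lying. Origin: at the start under the middle of its length, on the couch; y along it. To be moved.
- thermometer: White digital thermometer, 20 x 125 x 12 mm, lying. Origin: on its underside, y along it. Stays where it is.
Not all that is in view belongs to the job. There is more than one size of the dropper_bottle; the job needs the smaller.

How it is judged:
By the outcome, as a careful person would: the job done as asked, in the order asked, and still so for the second after the job is handed in, with the robot touching nothing.
It also fails if it takes over 125 s, if anything falls off the work surface, if the arm or the gripper's body presses on something with over 40 N, if the wrist force passes 120 N, or if a joint passes its speed limit or range.

## Robot

A 6-joint arm with a two-finger parallel gripper is mounted at the origin on a cart in front of the work surface, level with it; the furniture and walls round the work are solid. World frame = base frame: x ahead of the robot, y to its left, z up, the work surface at z = 0. Lengths are in m, angles in rad, forces in N, time in s.
With the tool pointing down it reaches from about 0.35 to 0.975 m from the base axis. Payload 4.9 kg.
Tool frame: the origin (TCP) lies at the very end of the fingers, on their centre line; the grasp point (between the pads) lies 19 mm behind it; z points along the fingers, y is the line along which they close (so a half turn about z gives the same grasp; the last joint's range is limited). The gripper opens to 85 mm and grips with 20 to 120 N. Pads are 22 mm wide; open, the fingers measure 114 mm over their backs; the gripper's body (76 mm by 85 mm) begins 54 mm behind the grasp point. The pads swing forward as they close: fully open they stand 13 mm farther back than shut.
Start: joints at [1.108, 0.053, 1.613, -0, 1.476, -0.119], TCP at [0.211, 0.588, 0.231] pointing down, gripper open.
Joint ranges: [-3.01, 3.01], [-1.01, 2.22], [0.06, 2.58], [-1.02, 4.17], [0.09, 2.62], [-3.14, 3.14]. Speed limits (rad/s): [2.57, 2.57, 3.14, 3.14, 3.14, 3.14].

## Interface

Orientations are given as a rotation vector (axis times angle).
In Python, from station import get_obs, optics, ctrl gives the robot as it stands.
- The arm moves only by the shell command python3 -m pendant 'ROWS' [FORCE]. ROWS is JSON, a list of rows, each a list of 3 entries, a list of its own where there are three numbers: the shift along the tool's x, y, z in mm, then the turn, a rotation vector about the tool's x, y, z in rad, then the opening, from 0 (shut) to 1 (fully open). A call has 1 to 12 rows; each row shifts and turns the commanded pose from where the row before left it, along the tool's axes as they then stand; what a row does not reach is not made up. A row lasts 1/12 s, in which the tool goes at most 41.7 mm and 7.16 degrees, less where a joint would pass 70% of its speed; a pose out of reach is approached as far as the arm can. A call is refused whole if a number of a shift passes 41.7 or a number of a turn 0.125, either way. A call with a gripper value outside its range is refused whole. The fingers move at their own pace and stop on an object; FORCE is the grip in N (left out, the last holds). Time passes only in rows, so rows that do not move let the fingers close. It gives the time, the measured TCP pose, the force, the opening and the grip force at its end, in the units of the state.
- get_obs(): the state, without advancing time (a new reading comes with each control period).
- optics.get_image(name): name is "scene" or "top" or "wrist"; returns the picture (420x560x3 uint8, red, green, blue); there is no depth.
- optics.camera_model(name): a dict with "fx", "fy", "cx", "cy" (pixels), "cam_to_world" (4x4, takes a point from camera to world coordinates). Camera axes: x right, y up, looking along -z (the intrinsics and any distortion apply to the point x, -y, -z); pixel columns grow to the right and rows downward; lengths in m; the calibration is good to about 2 mm. A picture is of the moment at which its call begins: read the wrist's pose just before it. camera_model takes no time and is no camera call; for the wrist camera it gives the pose at the moment of the call.
- ctrl.finish_job(): hands the job in; it is judged then, once.
The state is a dict: "t": time; "q": joint angles; "dq": joint speeds; "effort": joint torques, N m; "tool_pos": TCP position; "tool_rot": TCP orientation; "contact_force": force on the tool from outside, world axes, zero at the start; "wrist_torque": the same for the moment, N m; "opening": finger opening in m; "grip_force": force on a finger pad.
Only numpy, scipy, OpenCV 4.12 (cv2) and the standard library are available. Lean on these libraries where they do the work, as an engineer would, in place of code of your own. Each camera call takes 0.05 s, during which the arm holds its last target. There are 200 camera calls.

## Working session

There is one attempt and no reset: what is moved stays moved. The work goes in short steps, Python scripts to look and compute and a shell command to move; the robot and the scene stay as the last step left them, time stands still between calls to the robot, and variables do not carry over. Pictures are saved under pics/ and viewed, at most 14 in all, crops included, and the job is handed in when it is done.

```bash
ls; mkdir -p pics; python3 - <<'E'
from station import get_obs, optics, ctrl
import cv2
for n in ["scene","top"]:
    im=optics.get_image(n); cv2.imwrite(f"pics/{n}0.png",cv2.resize(im[:,:,::-1],(800,600),interpolation=cv2.INTER_CUBIC))
    m=optics.camera_model(n); print(n,m)
print(get_obs())
E
```

```text
pics
scene {'fx': 436.279513763449, 'fy': 436.279513763449, 'cx': 281.27845945695486, 'cy': 208.61592982154087, 'cam_to_world': array([[ 6.93024613e-01,  5.26155684e-01, -4.92825610e-01,
        -9.47560257e-02],
       [-7.20913316e-01,  5.04912765e-01, -4.74707373e-01,
        -5.67085434e-01],
       [-9.36040742e-04,  6.84268439e-01,  7.29229613e-01,
         9.01567901e-01],
       [ 0.00000000e+00,  0.00000000e+00,  0.00000000e+00,
         1.00000000e+00]])}
top {'fx': 405.7622256821254, 'fy': 405.7622256821254, 'cx': 277.77101270778553, 'cy': 207.78739609678806, 'cam_to_world': array([[ 0.01507535,  0.98946141, -0.14400993,  0.35852867],
       [-0.99976112,  0.01719582,  0.01349111,  0.00516085],
       [ 0.0158253 ,  0.14377214,  0.98948428,  0.97904291],
       [ 0.        ,  0.        ,  0.        ,  1.        ]])}
{'t': 0.1, 'q': array([ 1.10803065e+00,  5.33155063e-02,  1.61414920e+00,  4.82255637e-06,
        1.47600843e+00, -1.18982847e-01]), 'dq': array([ 0.00114491, -0.0005151 , -0.00437024,  0.00282951,  0.00016826,
        0.00106938]), 'effort': array([ 6.40346516e-04, -3.94900131e+01, -3.71364999e+01, -1.16037136e-04,
        3.85233885e-03, -3.80538609e-05]), 'tool_pos': array([0.21039217, 0.58792624, 0.23017514]), 'tool_rot': array([-5.37264930e-01, -3.09475777e+00,  2.82712393e-03]), 'contact_force': array([-0.46140871, -0.23928199,  0.78704225]), 'wrist_torque': array([-0.02145648, -0.02309261, -0.0145489 ]), 'grip_force': 0.0, 'opening': 0.0853291093309334}
```

View pics/scene0.png

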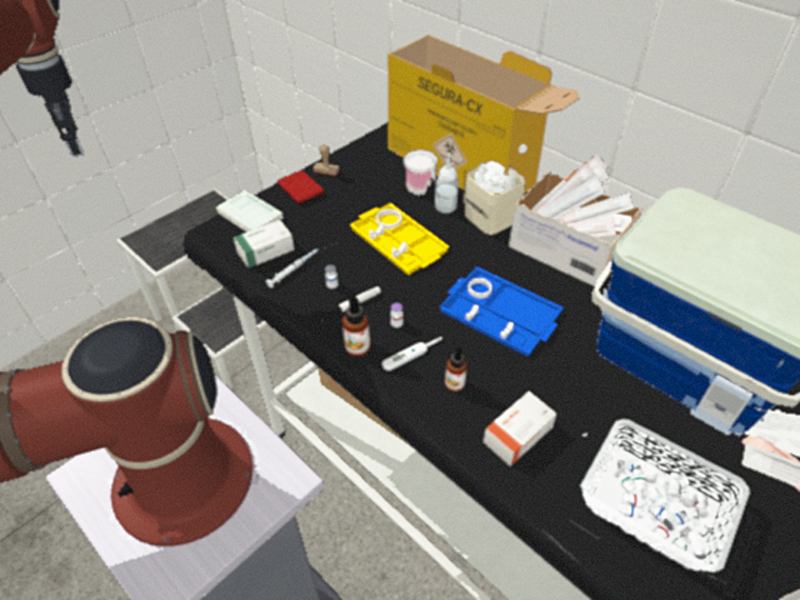

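View pics/top0.png

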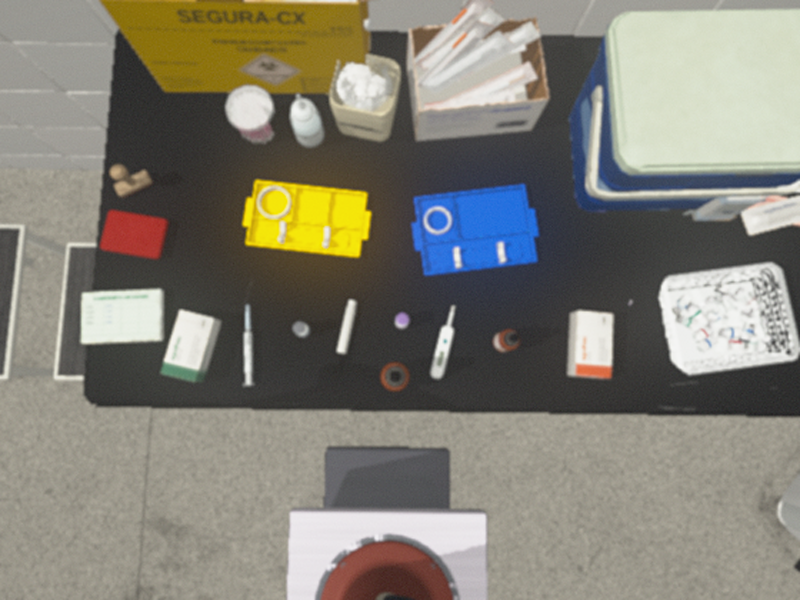

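The scene shows two dropper bottles. The larger is at (356,330) in the scene view and (395,376) in the top view. The smaller is at (456,370) and (505,340), and it fits the description. The purple vial is at top (401,320) and the grey one at (301,328). The orange box is at (590,345) and the green one at (190,345). The syringe is at (248,345), the marker at (346,326) and the thermometer at (442,342). Next I take enlarged crops to confirm and to read off pixels.

```bash
cat > h.py <<'E'
from station import get_obs, optics, ctrl
import numpy as np, cv2
from scipy.spatial.transform import Rotation as R
def p2w(name,u,v,z,m=None):
    m=m or optics.camera_model(name); T=m["cam_to_world"]
    d=T[:3,:3]@np.array([(u-m["cx"])/m["fx"],-(v-m["cy"])/m["fy"],-1]); o=T[:3,3]
    return o+d*(z-o[2])/d[2]
def crop(im,x,y,w,h,s,fn):
    c=im[y:y+h,x:x+w,::-1]; cv2.imwrite(fn,cv2.resize(c,None,fx=s,fy=s,interpolation=cv2.INTER_CUBIC))
def go(x,y,z,yaw):
    "yaw: angle of tool y axis (closing line) from world +y; delta in mm along tool axes AFTER turning about tool z"
    o=get_obs(); r=R.from_rotvec(o["tool_rot"]); 
    tgt=np.array([[-np.cos(yaw),-np.sin(yaw),0],[-np.sin(yaw),np.cos(yaw),0],[0,0,-1]])
    # columns: tool x, y, z in world
    rv=(r.inv()*R.from_matrix(tgt)).as_rotvec()
    d=np.array([x,y,z])-o["tool_pos"]
    print("t",round(o["t"],1),"turn",rv.round(3),"shift after turn",(tgt.T@d*1000).round(1),"shift now",(r.inv().apply(d)*1000).round(1),"q",o["q"].round(2))
E
python3 - <<'E'
from h import *
im=optics.get_image("top")
crop(im,100,115,200,150,4,"pics/A.png"); crop(im,255,115,200,150,4,"pics/B.png")
E
```

```text
(no output)
```

View pics/A.png

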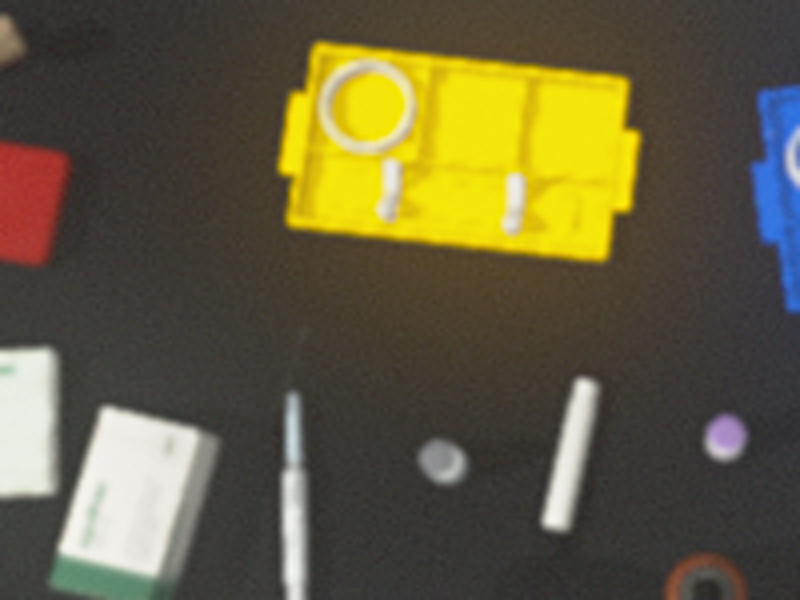

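View pics/B.png

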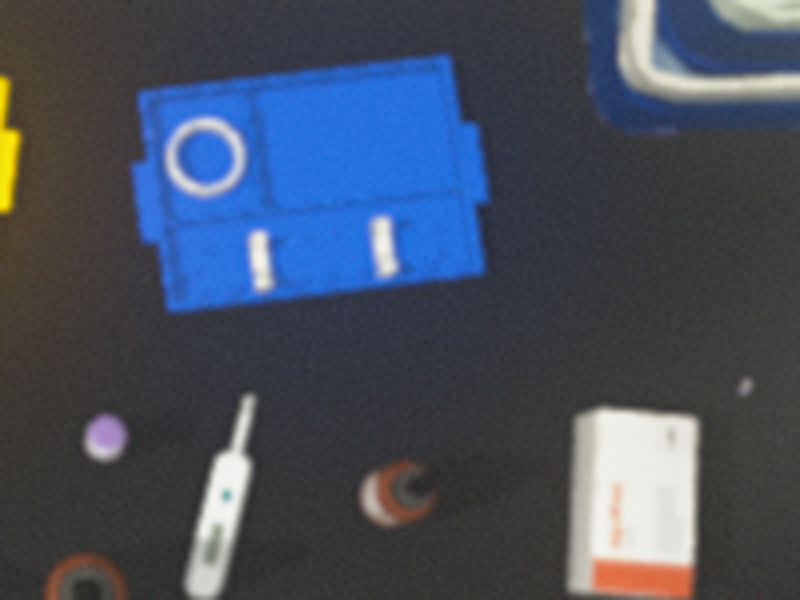

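Crop A shows the yellow tray with its well ring at (367,106) and V-rests at (390,190) and (514,203). The white body of the marker runs from (586,380) to (557,530); its black cap can't be seen against the couch. Crop B shows the blue tray with its ring at (206,157) and rests at (261,261) and (385,246). The purple vial's cap is at (106,432), the small bottle is near (395,495) and the orange box's top is at (645,500). Next I check the marker's cap end and both bottle sizes in the scene view.

```bash
python3 - <<'E'
from h import *
im=optics.get_image("scene")
c=im.astype(float); im2=np.clip(255*(c/255)**0.6,0,255).astype(np.uint8)
crop(im2,170,155,200,150,4,"pics/C.png")
# top-view points
A=lambda u,v,z:p2w("top",100+u/4,115+v/4,z)[:2]*1000
B=lambda u,v,z:p2w("top",255+u/4,115+v/4,z)[:2]*1000
f=lambda n,*a:print(n,*[x.round(0) for x in a])
f("yellow ring",A(367,106,.014)); f("yrests",A(390,190,.026),A(514,203,.026))
f("ycorners",A(314,42,.015),A(630,77,.015),A(610,262,.015),A(288,228,.015))
f("blue ring",B(206,157,.014)); f("brests",B(261,261,.022),B(385,246,.022))
f("bcorners",B(138,90,.015),B(450,55,.015),B(486,272,.015),B(167,312,.015))
f("purple",B(106,432,.047)); f("grey",A(438,456,.047))
f("bottle teat",B(424,476,.102),"body",B(405,490,.062))
f("box top corners",B(604,407,.043),B(699,416,.043),B(692,598,.043),B(592,590,.043))
f("marker",A(586,380,.009),A(557,530,.009))
f("syringe",A(293,392,.005),p2w("top",173.6,270,.005)[:2]*1000)
f("big",A(706,580,.1))
E
```

```text
yellow ring [660. 206.]
yrests [604. 187.] [597. 112.]
ycorners [699. 240.] [681.  45.] [565.  54.] [582. 250.]
blue ring [633. -76.]
brests [ 567. -109.] [ 577. -184.]
bcorners [674. -34.] [ 701. -228.] [ 564. -247.] [536. -53.]
purple [459. -17.]
grey [442. 149.]Traceback (most recent call last):
  File "<stdin>", line 14, in <module>
  File "<stdin>", line 8, in <lambda>
AttributeError: 'str' object has no attribute 'round'. Did you mean: 'count'?
```

View pics/C.png

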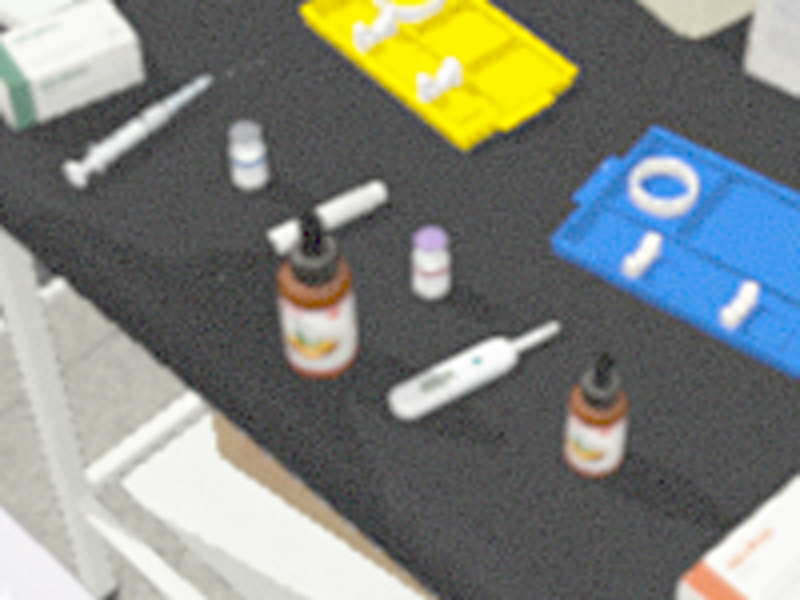

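Crop C confirms the sizes: the bottle at (597,420) is clearly smaller than the one at (318,300), so it's the one I need. The marker's white body runs from (270,240) to (385,190), and the cap is black on black. I'll boost the contrast to find which end it's on.

```bash
python3 - <<'E'
from h import *
ims=[optics.get_image("top").astype(np.float32) for _ in range(6)]
m=np.clip((np.mean(ims,0)-15)*4,0,255).astype(np.uint8)
s=[optics.get_image("scene").astype(np.float32) for _ in range(6)]
n=np.clip((np.mean(s,0)-15)*4,0,255).astype(np.uint8)
a=m[190:290,200:300]; b=n[175:275,200:300]
crop(np.hstack([a,b]),0,0,200,100,4,"pics/D.png")
A=lambda u,v,z:p2w("top",100+u/4,115+v/4,z)[:2]*1000
B=lambda u,v,z:p2w("top",255+u/4,115+v/4,z)[:2]*1000
f=lambda n,*a:print(n,*[x.round(0) for x in a])
f("bottle teat",B(424,476,.102),B(405,490,.062))
f("box top corners",B(604,407,.043),B(699,416,.043),B(692,598,.043),B(592,590,.043))
f("marker",A(586,380,.009),A(557,530,.009))
f("syringe",A(293,392,.005),p2w("top",173.6,270,.005)[:2]*1000)
f("big",A(706,580,.1))
S=lambda u,v,z:p2w("scene",170+u/4,155+v/4,z)[:2]*1000
f("scene bottle teat,base",S(604,360,.1),S(595,470,.0)); f("purple top",S(431,236,.047)); f("marker",S(270,240,.009),S(385,192,.009)); f("syringe",S(76,172,.005),S(210,78,.005)); f("blue ring",S(664,182,.014))
E
```

```text
bottle teat [ 432. -188.] [ 427. -186.]
box top corners [ 479. -307.] [ 474. -363.] [ 369. -355.] [ 373. -297.]
marker [493.  67.] [403.  82.]
syringe [483. 244.] [347. 236.]
big [373.  -6.]
scene bottle teat,base [ 427. -193.] [ 422. -199.]
purple top [462. -18.]
marker [407.  85.] [495.  60.]
syringe [357. 238.] [490. 244.]
blue ring [635. -79.]
```

View pics/D.png

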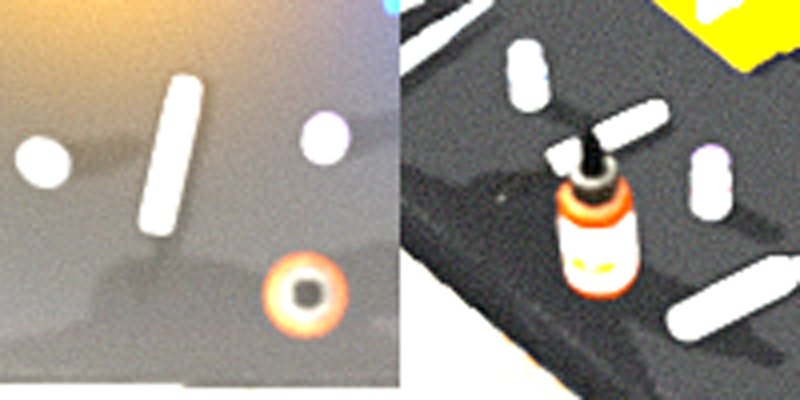

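The cap is on the robot-side end: the faint dark stub runs down from (165,235) in the left panel. I now have estimates of every position. Tray centres and yaws: blue (619,-140), +0.137; yellow (632,147), -0.092. I start with the vial.

```bash
python3 -c "
from h import *
go(.460,-.0175,.12,0)"
```

```text
t 0.8 turn [ 0.     0.    -0.344] shift after turn [-249.3 -605.9  111.3] shift now [-439.  -486.4  111.3] q [ 1.11  0.05  1.61 -0.    1.48 -0.12]
```

```bash
python3 -m pendant '[[[0,0,0],[0,0,-0.115],0.6],[[0,0,0],[0,0,-0.115],0.6],[[0,0,0],[0,0,-0.114],0.6],[[-14,-35,0],[0,0,0],0.6],[[-14,-35,0],[0,0,0],0.6],[[-14,-35,0],[0,0,0],0.6],[[-14,-35,0],[0,0,0],0.6],[[-14,-35,0],[0,0,0],0.6],[[-14,-35,0],[0,0,0],0.6],[[-14,-35,0],[0,0,0],0.6],[[-14,-35,0],[0,0,0],0.6],[[-14,-35,0],[0,0,0],0.6]]'
python3 -m pendant '[[[-14,-35,10],[0,0,0],0.6],[[-14,-35,10],[0,0,0],0.6],[[-14,-35,10],[0,0,0],0.6],[[-14,-35,10],[0,0,0],0.6],[[-14,-35,10],[0,0,0],0.6],[[-14,-35,10],[0,0,0],0.6],[[-14,-35,10],[0,0,0],0.6],[[-11,-30,10],[0,0,0],0.6],[[0,0,0],[0,0,0],0.6],[[0,0,0],[0,0,0],0.6]]'
python3 - <<'E'
from h import *
go(.460,-.0175,.12,0); print(optics.camera_model("wrist"))
crop(optics.get_image("wrist"),0,0,560,420,1,"pics/w1.png")
E
```

```text
t: 1.8
tool_pos: [0.3369, 0.2718, 0.2315]
tool_rot: [-0.001, 3.141, 0.001]
contact_force: [0.8, -0.8, 0.0]
opening: 0.0516
grip_force: 0.0
t: 2.63
tool_pos: [0.4456, -0.0028, 0.1507]
tool_rot: [-0.005, -3.14, -0.001]
contact_force: [-0.1, 0.0, -0.3]
opening: 0.0511
grip_force: 0.0
t 2.6 turn [ 0.001 -0.002 -0.003] shift after turn [-14.4 -14.7  30.7] shift now [-14.5 -14.7  30.7] q [-0.17 -0.34  2.1   0.    1.38 -1.74]
{'fx': 352.9741829521461, 'fy': 352.9741829521461, 'cx': 285.09508609753664, 'cy': 207.32720819995433, 'cam_to_world': array([[ 4.40531446e-03, -9.46623926e-01, -3.22309999e-01,
         3.62920932e-01],
       [ 9.99990216e-01,  4.29974131e-03,  1.03947553e-03,
        -3.15045127e-03],
       [ 4.01857211e-04, -3.22311425e-01,  9.46633606e-01,
         2.93191390e-01],
       [ 0.00000000e+00,  0.00000000e+00,  0.00000000e+00,
         1.00000000e+00]])}
```

View pics/w1.png

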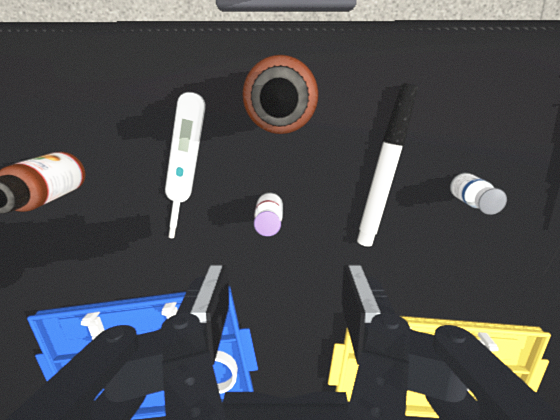

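The wrist view shows the purple cap at (267,222). The marker runs from its white end at (366,242) to its black cap end at (410,85), and the small bottle is at far left.

```bash
python3 - <<'E'
from h import *
W=lambda u,v,z:print((p2w("wrist",u,v,z)[:2]*1000).round(1))
W(267,222,.047); W(366,242,.009); W(410,85,.009); W(279,97,.1)
c=p2w("wrist",267,222,.047)
go(c[0],c[1],.015,0)
E
```

```text
[458.7 -16. ]
[492.6  68.8]
[361.8  93. ]
[367.9  -5.5]
t 2.7 turn [ 0.001 -0.001 -0.001] shift after turn [-13.  -14.2 136.2] shift now [-13.1 -14.2 136.1] q [-0.17 -0.34  2.1   0.    1.38 -1.74]
```

```bash
python3 -m pendant '[[[-13,-14,25],[0,0,0],0.6],[[0,0,30],[0,0,0],0.6],[[0,0,30],[0,0,0],0.6],[[0,0,30],[0,0,0],0.6],[[0,0,21],[0,0,0],0.6],[[0,0,0],[0,0,0],0.6],[[0,0,0],[0,0,0],0.1],[[0,0,0],[0,0,0],0.1],[[0,0,0],[0,0,0],0.1],[[0,0,0],[0,0,0],0.1],[[0,0,0],[0,0,0],0.1]]' 30
python3 -c "
from h import *
go(.6345,-.0755,.12,0)"
```

```text
t: 3.6
tool_pos: [0.4608, -0.0156, 0.0177]
tool_rot: [-0.0, 3.137, -0.0]
contact_force: [-0.3, 1.7, 6.5]
opening: 0.0213
grip_force: 29.9
t 3.6 turn [-0.     0.004  0.   ] shift after turn [-173.7  -59.9 -102.3] shift now [-174.2  -60.  -101.5] q [-0.2  -0.1   2.15  0.    1.09 -1.77]
```

```bash
python3 -m pendant '[[[0,0,-34],[0,0,0],0.1],[[0,0,-34],[0,0,0],0.1],[[-29,-10,-16],[0,0,0],0.1],[[-29,-10,0],[0,0,0],0.1],[[-29,-10,0],[0,0,0],0.1],[[-29,-10,0],[0,0,0],0.1],[[-29,-10,0],[0,0,0],0.1],[[-29,-10,0],[0,0,0],0.1],[[0,0,0],[0,0,0],0.1],[[0,0,0],[0,0,0],0.1],[[0,0,0],[0,0,0],0.1]]'
python3 - <<'E'
from h import *
go(.6345,-.0755,.022,0)
crop(optics.get_image("wrist"),0,0,560,420,1,"pics/w2.png")
E
```

```text
t: 4.52
tool_pos: [0.6322, -0.0754, 0.0992]
tool_rot: [0.0, -3.141, -0.0]
contact_force: [-0.8, -0.0, -0.6]
opening: 0.0211
grip_force: 29.5
t 4.5 turn [ 0.    -0.001  0.   ] shift after turn [-2.3 -0.1 77.2] shift now [-2.3 -0.1 77.2] q [-0.24  0.19  1.69  0.    1.26 -1.81]
```

View pics/w2.png

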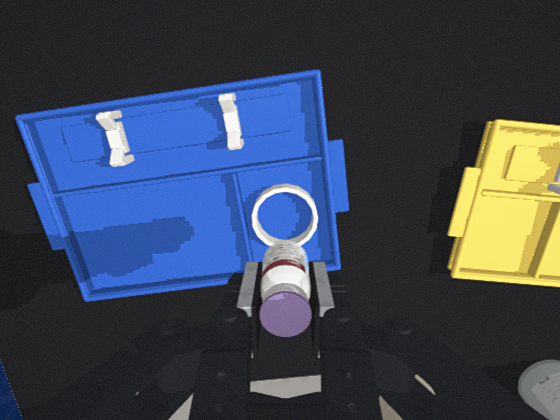

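The vial is held upright. In the wrist view the blue ring is at (285,217) and the rests at (116,139) and (232,122).

```bash
python3 - <<'E'
from h import *
for a in [(285,217,.014),(116,139,.022),(232,122,.022),(16,117,.015),(319,71,.015),(340,268,.015),(87,299,.015)]: print((p2w("wrist",*a)[:2]*1000).round(1))
E
```

```text
[633.9 -75.9]
[ 579.5 -180.1]
[ 569.3 -108. ]
[ 566.8 -243.7]
[540.2 -55.4]
[672.8 -36.3]
[ 698.5 -223.4]
```

```bash
python3 -m pendant '[[[-2,0,26],[0,0,0],0.1],[[0,0,26],[0,0,0],0.1],[[0,0,15],[0,0,0],0.1],[[0,0,9],[0,0,0],0.1],[[0,0,0],[0,0,0],0.1],[[0,0,0],[0,0,0],0.1],[[0,0,0],[0,0,0],0.45],[[0,0,0],[0,0,0],0.45],[[0,0,0],[0,0,0],0.45],[[0,0,-10],[0,0,0],0.45],[[0,0,-40],[0,0,0],0.45],[[0,0,-40],[0,0,0],0.45]]'
python3 -c "
from h import *
s=(p2w('scene',170+76/4,155+172/4,.005)+p2w('top',173.6,270,.005))/2
go(.418,.241,.15,.045)"
```

```text
t: 5.57
tool_pos: [0.6327, -0.075, 0.1123]
tool_rot: [0.0, -3.136, -0.002]
contact_force: [0.8, -0.6, 0.5]
opening: 0.0384
grip_force: 0.0
t 5.6 turn [ 0.001 -0.005 -0.045] shift after turn [200.3 325.4 -37.7] shift now [214.9 316.1 -36.1] q [-0.23  0.18  1.68  0.    1.29 -1.81]
```

```bash
python3 -m pendant '[[[0,0,-34],[0,0,0],0.45],[[21,31,0],[0,0,0],0.45],[[21,31,0],[0,0,0],0.45],[[21,31,0],[0,0,0],0.45],[[21,31,0],[0,0,0],0.45],[[21,31,0],[0,0,0],0.45],[[21,31,0],[0,0,0],0.45],[[21,31,0],[0,0,0],0.45],[[21,31,0],[0,0,0],0.45],[[21,31,0],[0,0,0],0.45],[[21,31,0],[0,0,0],0.45],[[0,0,0],[0,0,0],0.45]]'
python3 -m pendant '[[[0,0,0],[0,0,0],0.45],[[0,0,0],[0,0,0],0.45]]'
python3 - <<'E'
from h import *
go(.418,.241,.15,.045)
crop(optics.get_image("wrist"),0,0,560,420,1,"pics/w3.png")
E
```

```text
t: 6.57
tool_pos: [0.4217, 0.2385, 0.1483]
tool_rot: [0.01, -3.141, -0.004]
contact_force: [0.5, 0.2, 0.2]
opening: 0.0386
grip_force: 0.0
t: 6.73
tool_pos: [0.4252, 0.2343, 0.1482]
tool_rot: [-0.001, 3.14, -0.0]
contact_force: [-0.4, 0.3, 0.1]
opening: 0.0384
grip_force: 0.0
t 6.7 turn [-0.     0.002 -0.044] shift after turn [ 6.9  7.  -1.8] shift now [ 7.2  6.7 -1.8] q [ 0.35 -0.22  2.01 -0.    1.35 -1.22]
```

View pics/w3.png

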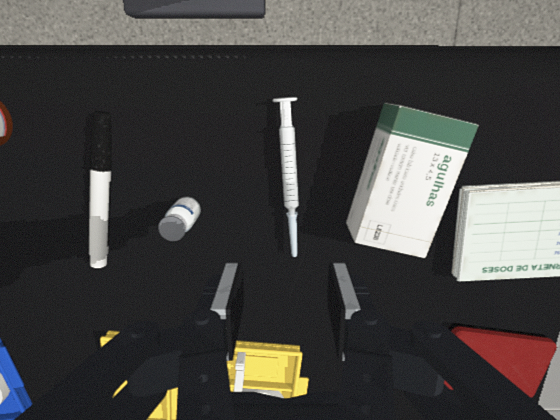

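The syringe runs from its plunger at (285,98) to its cap tip at (294,256).

```bash
python3 - <<'E'
from h import *
a=p2w("wrist",285,98,.006); b=p2w("wrist",294,256,.005); print(a,b,np.hypot(*(b-a)[:2]))
c=(a+b)/2; yaw=np.arctan2((b-a)[1],(b-a)[0]); print(c,yaw)
go(c[0],c[1],.002,yaw)
E
```

```text
[0.35112278 0.23327471 0.006     ] [0.48662113 0.24110747 0.005     ] 0.135724548367199
[0.41887196 0.23719109 0.0055    ] 0.057742759859024904
t 6.8 turn [-0.     0.001 -0.058] shift after turn [  6.4   3.7 146. ] shift now [  6.8   3.3 146. ] q [ 0.35 -0.22  2.01 -0.    1.35 -1.22]
```

```bash
python3 -m pendant '[[[0,0,0],[0,0,-0.058],0.45],[[6,4,35],[0,0,0],0.45],[[0,0,38],[0,0,0],0.45],[[0,0,36],[0,0,0],0.45],[[0,0,25],[0,0,0],0.45],[[0,0,11],[0,0,0],0.45],[[0,0,0],[0,0,0],0.45],[[0,0,0],[0,0,0],0],[[0,0,0],[0,0,0],0],[[0,0,0],[0,0,0],0],[[0,0,0],[0,0,0],0],[[0,0,0],[0,0,0],0]]' 30
python3 -m pendant '[[[0,0,-15],[0,0,0],0],[[0,0,-40],[0,0,0],0],[[0,0,-40],[0,0,0],0],[[0,0,0],[0,0,0],0],[[0,0,0],[0,0,0],0]]'
python3 - <<'E'
from h import *
crop(optics.get_image("wrist"),0,0,560,420,1,"pics/w4.png")
go(.574,-.146,.15,-1.434)
E
```

```text
t: 7.78
tool_pos: [0.4198, 0.2382, 0.0035]
tool_rot: [-0.091, 3.137, 0.0]
contact_force: [1.1, -1.1, 2.9]
opening: 0.0084
grip_force: 32.1
t: 8.2
tool_pos: [0.4207, 0.2391, 0.1009]
tool_rot: [-0.092, 3.133, 0.004]
contact_force: [0.1, -0.2, -1.1]
opening: 0.0083
grip_force: 31.7
t 8.2 turn [2.000e-03 1.000e-03 1.492e+00] shift after turn [-402.   101.1  -51.6] shift now [-132.4 -392.8  -51.6] q [ 0.36 -0.18  2.06  0.    1.25 -1.27]
```

View pics/w4.png

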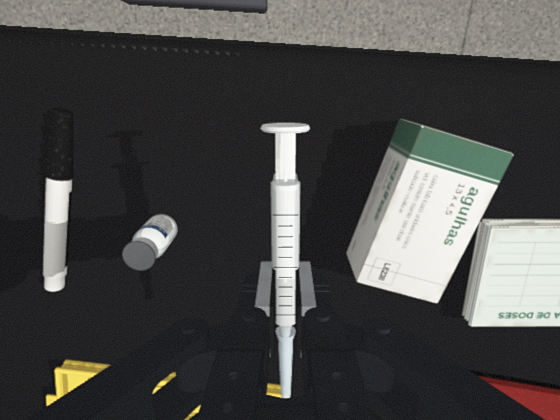

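The syringe is held level and aligned with the tool: plunger at (285,128), tip at (287,396).

```bash
python3 -m pendant '[[[0,0,-10],[0,0,0.124],0],[[0,0,-10],[0,0,0.124],0],[[0,0,-10],[0,0,0.124],0],[[0,0,-10],[0,0,0.124],0],[[0,0,-10],[0,0,0.124],0],[[0,0,0],[0,0,0.124],0],[[0,0,0],[0,0,0.124],0],[[0,0,0],[0,0,0.124],0],[[0,0,0],[0,0,0.124],0],[[0,0,0],[0,0,0.124],0],[[0,0,0],[0,0,0.124],0],[[0,0,0],[0,0,0.124],0]]'
python3 -m pendant '[[[-40,10,0],[0,0,0],0],[[-40,10,0],[0,0,0],0],[[-40,10,0],[0,0,0],0],[[-40,10,0],[0,0,0],0],[[-40,10,0],[0,0,0],0],[[-40,10,0],[0,0,0],0],[[-40,10,0],[0,0,0],0],[[-40,10,0],[0,0,0],0],[[-40,10,0],[0,0,0],0],[[-40,10,0],[0,0,0],0],[[0,0,0],[0,0,0],0],[[0,0,0],[0,0,0],0]]'
python3 -m pendant '[[[0,0,0],[0,0,0],0],[[0,0,0],[0,0,0],0]]'
python3 - <<'E'
from h import *
go(.574,-.146,.02,-1.434)
o=get_obs(); r=R.from_rotvec(o["tool_rot"])
for p in [(285,128),(287,396)]: print(r.inv().apply(p2w("wrist",*p,o["tool_pos"][2]+.005)-o["tool_pos"])*1000)
crop(optics.get_image("wrist"),0,0,560,420,1,"pics/w5.png")
E
```

```text
t: 9.25
tool_pos: [0.4171, 0.2376, 0.1447]
tool_rot: [-2.065, -2.364, 0.006]
contact_force: [-0.7, 0.2, -0.5]
opening: 0.0082
grip_force: 31.7
t: 10.25
tool_pos: [0.5728, -0.1453, 0.1446]
tool_rot: [-2.06, -2.366, 0.002]
contact_force: [0.5, -0.1, -0.5]
opening: 0.0079
grip_force: 31.7
t: 10.42
tool_pos: [0.5727, -0.1425, 0.1458]
tool_rot: [-2.056, -2.371, 0.001]
contact_force: [-0.6, 0.3, -0.3]
opening: 0.0079
grip_force: 31.7
t 10.4 turn [-0.002 -0.002  0.005] shift after turn [ -3.7   0.8 125.8] shift now [ -3.9   1.1 125.8] q [-0.37  0.04  1.77  0.    1.33 -0.51]
[67.87730904  0.48044928 -4.88802098]
[-64.47365672   1.32977735  -5.11052612]
```

View pics/w5.png

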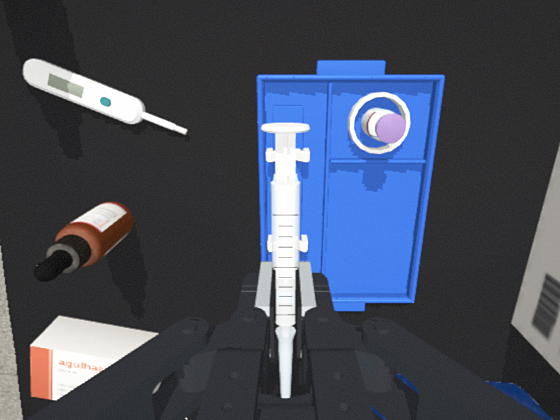

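The syringe is centred in the grip and the vial stands in its well at (383,123). I lower the syringe onto its rests.

```bash
python3 -m pendant '[[[-5,1,36],[0,0,0.005],0],[[0,0,36],[0,0,0],0],[[0,0,30],[0,0,0],0],[[0,0,14],[0,0,0],0],[[0,0,9],[0,0,0],0],[[0,0,0],[0,0,0],0],[[0,0,0],[0,0,0],0]]'
python3 -c "
from h import *
go(.574,-.146,.019,-1.434)"
```

```text
t: 11.05
tool_pos: [0.5763, -0.1486, 0.0236]
tool_rot: [2.063, 2.367, 0.001]
contact_force: [0.1, 0.2, 0.0]
opening: 0.0083
grip_force: 31.7
t 11.1 turn [ 0.001  0.001 -0.   ] shift after turn [ 2.8 -1.9  4.6] shift now [ 2.8 -1.9  4.5] q [-0.38  0.2   1.83 -0.    1.12 -0.51]
```

```bash
python3 -m pendant '[[[1,-2,2],[0,0,0],0],[[0,0,2],[0,0,0],0],[[0,0,0],[0,0,0],0],[[0,0,0],[0,0,0],0]]'
python3 -m pendant '[[[0,0,0],[0,0,0],0.25],[[0,0,0],[0,0,0],0.25],[[0,0,0],[0,0,0],0.25],[[0,0,-5],[0,0,0],0.25],[[0,0,-20],[0,0,0],0.25],[[0,0,-40],[0,0,0],0.25],[[0,0,-40],[0,0,0],0.25],[[0,0,-30],[0,0,0],0.9],[[0,0,0],[0,0,0],0.9],[[0,0,0],[0,0,0],0.9]]'
python3 - <<'E'
from h import *
go(.424,-.3305,.16,-.085)
crop(optics.get_image("wrist"),0,0,560,420,1,"pics/w6.png")
E
```

```text
t: 11.38
tool_pos: [0.5738, -0.1482, 0.0192]
tool_rot: [2.064, 2.366, 0.001]
contact_force: [-0.1, -0.5, -0.6]
opening: 0.0078
grip_force: 31.7
t: 12.22
tool_pos: [0.5751, -0.1487, 0.1571]
tool_rot: [2.061, 2.363, 0.003]
contact_force: [-0.1, -0.7, -0.5]
opening: 0.0572
grip_force: 0.0
t 12.2 turn [ 0.003  0.007 -1.35 ] shift after turn [ 135.2 -194.    -2.9] shift now [-159.6 -174.4   -3.4] q [-0.38  0.03  1.76 -0.    1.34 -0.51]
```

View pics/w6.png

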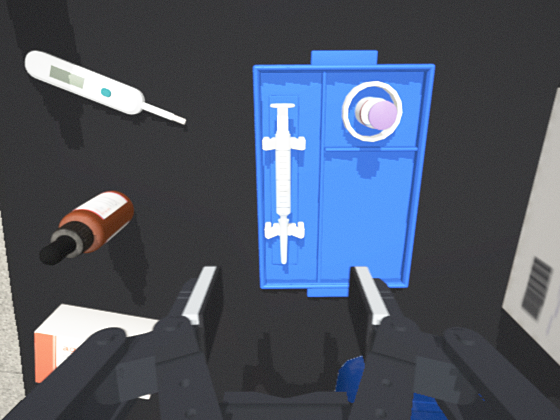

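The syringe lies centred on both rests, from (282,105) to (283,262), with the rests at v=144 and 230. The orange box is next.

```bash
python3 -m pendant '[[[0,0,0],[0,0,-0.123],1],[[0,0,0],[0,0,-0.123],1],[[0,0,0],[0,0,-0.123],1],[[0,0,0],[0,0,-0.123],1],[[0,0,0],[0,0,-0.123],1],[[0,0,0],[0,0,-0.123],1],[[0,0,0],[0,0,-0.123],1],[[0,0,0],[0,0,-0.123],1],[[0,0,0],[0,0,-0.123],1],[[0,0,0],[0,0,-0.123],1],[[0,0,0],[0,0,-0.12],1]]'
python3 -m pendant '[[[19,-28,0],[0,0,0],1],[[19,-28,0],[0,0,0],1],[[19,-28,0],[0,0,0],1],[[19,-28,0],[0,0,0],1],[[19,-28,0],[0,0,0],1],[[19,-28,0],[0,0,0],1],[[19,-28,0],[0,0,0],1],[[0,0,0],[0,0,0],1],[[0,0,0],[0,0,0],1],[[0,0,0],[0,0,0],1]]'
python3 - <<'E'
from h import *
go(.424,-.3305,.016,-.085)
crop(optics.get_image("wrist"),0,0,560,420,1,"pics/w7.png")
E
```

```text
t: 13.18
tool_pos: [0.5718, -0.1474, 0.1505]
tool_rot: [-0.124, -3.135, -0.002]
contact_force: [-0.3, -0.5, 0.1]
opening: 0.0856
grip_force: 0.0
t: 14.02
tool_pos: [0.4236, -0.3311, 0.1516]
tool_rot: [-0.134, -3.137, -0.004]
contact_force: [-0.1, 0.3, 0.9]
opening: 0.0853
grip_force: 0.0
t 14.0 turn [ 0.002 -0.002 -0.   ] shift after turn [ -0.3   0.6 135.6] shift now [ -0.6   0.3 135.6] q [-0.8  -0.09  1.89  0.    1.35 -2.29]
```

View pics/w7.png

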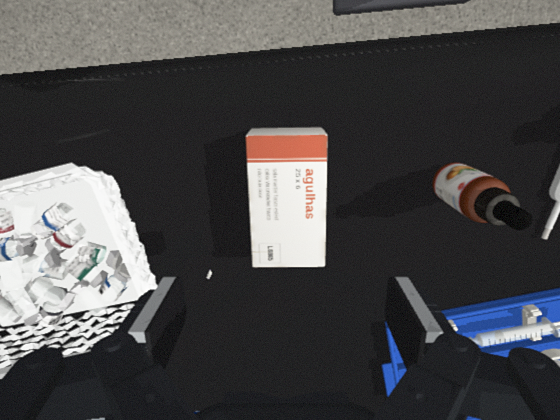

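The orange box's top face has corners at (247,135), (327,134), (325,266) and (250,267). The neighbouring foil tray is well clear.

```bash
python3 - <<'E'
from h import *
P=np.array([p2w("wrist",*p,.043)[:2] for p in [(247,135),(327,134),(325,266),(250,267)]]); print(P.round(4))
c=P.mean(0); d=P[2]+P[3]-P[0]-P[1]; yaw=np.arctan2(d[1],d[0]); print(c,yaw)
go(c[0],c[1],.016,yaw)
E
```

```text
[[ 0.3712 -0.3536]
 [ 0.3754 -0.2975]
 [ 0.4791 -0.304 ]
 [ 0.4748 -0.3637]]
[ 0.42513449 -0.32970528] -0.07966043461376388
t 14.1 turn [ 0.002 -0.002 -0.004] shift after turn [ -0.9   1.2 136. ] shift now [ -1.1   1.  136. ] q [-0.8  -0.09  1.89  0.    1.35 -2.29]
```

```bash
python3 -m pendant '[[[-1,1,36],[0,0,0],1],[[0,0,36],[0,0,0],1],[[0,0,32],[0,0,0],1],[[0,0,20],[0,0,0],1],[[0,0,12],[0,0,0],1],[[0,0,0],[0,0,0],1],[[0,0,0],[0,0,0],0.3],[[0,0,0],[0,0,0],0.3],[[0,0,0],[0,0,0],0.3],[[0,0,0],[0,0,0],0.3],[[0,0,0],[0,0,0],0.3]]' 40
python3 -m pendant '[[[0,0,-10],[0,0,0],0.3],[[0,0,-30],[0,0,0],0.3],[[0,0,-40],[0,0,0],0.3],[[0,0,-30],[0,0,0],0.3],[[0,0,0],[0,0,0],0.3],[[0,0,0],[0,0,0],0.3]]'
python3 - <<'E'
from h import *
go(.6475,-.1662,.126,-1.434)
E
```

```text
t: 14.98
tool_pos: [0.4268, -0.3324, 0.0197]
tool_rot: [0.133, 3.135, -0.004]
contact_force: [2.5, 0.3, 5.5]
opening: 0.0572
grip_force: 45.9
t: 15.48
tool_pos: [0.4262, -0.3323, 0.1302]
tool_rot: [0.133, 3.135, -0.006]
contact_force: [-0.5, -0.3, -1.7]
opening: 0.0573
grip_force: 45.1
t 15.5 turn [-0.     0.006  1.349] shift after turn [134.3 241.9   4.2] shift now [-206.4  184.3    4.3] q [-0.8  -0.07  1.91 -0.    1.3  -2.29]
```

```bash
python3 -m pendant '[[[0,0,0],[0,0,0.123],0.3],[[0,0,0],[0,0,0.123],0.3],[[0,0,0],[0,0,0.123],0.3],[[0,0,0],[0,0,0.123],0.3],[[0,0,0],[0,0,0.123],0.3],[[0,0,0],[0,0,0.123],0.3],[[0,0,0],[0,0,0.123],0.3],[[0,0,0],[0,0,0.123],0.3],[[0,0,0],[0,0,0.123],0.3],[[0,0,0],[0,0,0.123],0.3],[[0,0,0],[0,0,0.119],0.3]]'
python3 -m pendant '[[[17,30,0],[0,0,0],0.3],[[17,30,0],[0,0,0],0.3],[[17,30,0],[0,0,0],0.3],[[17,30,0],[0,0,0],0.3],[[17,30,0],[0,0,0],0.3],[[17,30,0],[0,0,0],0.3],[[17,30,0],[0,0,0],0.3],[[15,32,0],[0,0,0],0.3],[[0,0,0],[0,0,0],0.3],[[0,0,0],[0,0,0],0.3],[[0,0,0],[0,0,0],0.3]]'
python3 - <<'E'
from h import *
go(.6475,-.1662,.024,-1.434)
go(.6475,-.1662,.024,-1.434)
crop(optics.get_image("wrist"),0,0,560,420,1,"pics/w8.png")
E
```

```text
t: 16.4
tool_pos: [0.4238, -0.3298, 0.1245]
tool_rot: [-2.068, -2.358, -0.0]
contact_force: [-0.4, -0.2, -1.5]
opening: 0.0576
grip_force: 45.0
t: 17.32
tool_pos: [0.6451, -0.1649, 0.1247]
tool_rot: [-2.061, -2.366, 0.003]
contact_force: [-1.2, -0.9, -2.1]
opening: 0.0578
grip_force: 45.1
t 17.3 turn [-0.004 -0.002  0.001] shift after turn [ -1.6   2.2 100.7] shift now [ -1.8   2.6 100.7] q [-0.36  0.23  1.6  -0.    1.32 -0.5 ]
t 17.3 turn [-0.004 -0.002  0.001] shift after turn [ -1.6   2.2 100.7] shift now [ -1.8   2.6 100.7] q [-0.36  0.23  1.6  -0.    1.32 -0.5 ]
```

View pics/w8.png

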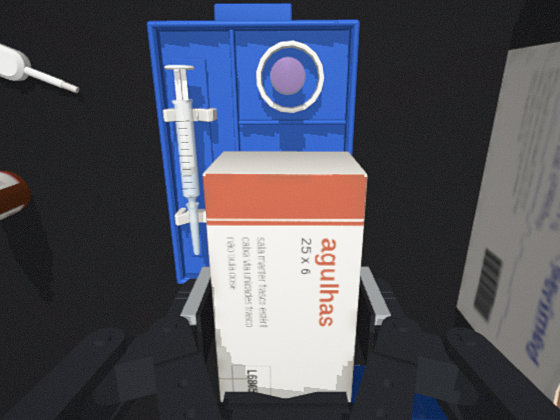

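The box is held label up with its orange end towards the well; its far top edge is at v≈175, u 205–365. I check its offset in the grip.

```bash
python3 - <<'E'
from h import *
o=get_obs(); r=R.from_rotvec(o["tool_rot"])
for p in [(205,175),(365,175)]: print(r.inv().apply(p2w("wrist",*p,o["tool_pos"][2]+.025)-o["tool_pos"])*1000)
go(.6475,-.1662,.024,-1.434)
for a in [(291,76,.014),(149,22,.015),(357,20,.015),(177,283,.015)]: print((p2w("wrist",*a)[:2]*1000).round(1))
E
```

```text
[ 54.33955908 -26.8178456  -24.83133378]
[ 54.32893819  27.75293296 -25.01932175]
t 17.4 turn [-0.003 -0.001 -0.   ] shift after turn [ -1.1   2.3 101.3] shift now [ -1.3   2.7 101.3] q [-0.36  0.23  1.6  -0.    1.32 -0.5 ]
[636.9 -76. ]
[541.9 -56.1]
[674.1 -37. ]
[ 566.8 -245.6]
```

```bash
python3 -m pendant '[[[-2,3,30],[0,0,0],0.3],[[0,0,30],[0,0,0],0.3],[[0,0,20],[0,0,0],0.3],[[0,0,10],[0,0,0],0.3],[[0,0,6],[0,0,0],0.3],[[0,0,2],[0,0,0],0.3],[[0,0,0],[0,0,0],0.3],[[0,0,0],[0,0,0],0.3]]'
python3 -c "
from h import *
go(.6475,-.1662,.0225,-1.434)"
```

```text
t: 18.03
tool_pos: [0.651, -0.1675, 0.0312]
tool_rot: [2.063, 2.366, 0.002]
contact_force: [-0.8, 1.3, -1.4]
opening: 0.0576
grip_force: 45.0
t 18.0 turn [ 0.003  0.001 -0.   ] shift after turn [ 1.8 -3.3  8.7] shift now [ 1.8 -3.3  8.7] q [-0.36  0.35  1.63 -0.    1.16 -0.5 ]
```

```bash
python3 -m pendant '[[[1,-1,3],[0,0,0],0.3],[[0,0,2],[0,0,0],0.3],[[0,0,0],[0,0,0],0.3],[[0,0,0],[0,0,0],0.3]]'
python3 -c "
from h import *
go(.6475,-.1662,.0225,-1.434)"
```

```text
t: 18.37
tool_pos: [0.6488, -0.1659, 0.0244]
tool_rot: [2.064, 2.368, 0.0]
contact_force: [-0.0, -0.4, -1.5]
opening: 0.0575
grip_force: 45.0
t 18.4 turn [0. 0. 0.] shift after turn [-0.1 -1.3  1.9] shift now [-0.1 -1.3  1.9] q [-0.36  0.35  1.64 -0.    1.15 -0.5 ]
```

```bash
python3 -m pendant '[[[0,0,2],[0,0,0],0.3],[[0,0,1],[0,0,0],0.3],[[0,0,0],[0,0,0],0.3],[[0,0,0],[0,0,0],0.3]]'
python3 -m pendant '[[[0,0,0],[0,0,0],0.78],[[0,0,0],[0,0,0],0.78],[[0,0,0],[0,0,0],0.78],[[0,0,-5],[0,0,0],0.78],[[0,0,-20],[0,0,0],0.78],[[0,0,-40],[0,0,0],0.78],[[0,0,-40],[0,0,0],0.78],[[0,0,-20],[0,0,0],0.78],[[0,0,0],[0,0,0],0.78],[[0,0,0],[0,0,0],0.78]]'
python3 - <<'E'
from h import *
go(.429,-.189,.16,-1.434)
crop(optics.get_image("wrist"),0,0,560,420,1,"pics/w9.png")
E
```

```text
t: 18.7
tool_pos: [0.6494, -0.1661, 0.0228]
tool_rot: [2.064, 2.368, 0.0]
contact_force: [-1.3, 2.7, 5.7]
opening: 0.0571
grip_force: 45.9
t: 19.53
tool_pos: [0.65, -0.1665, 0.1489]
tool_rot: [2.061, 2.365, 0.002]
contact_force: [0.2, -0.2, -0.2]
opening: 0.0665
grip_force: 0.0
t 19.5 turn [0.004 0.002 0.   ] shift after turn [   7.8 -222.   -11.1] shift now [   7.8 -222.   -12. ] q [-0.36  0.22  1.57  0.    1.35 -0.5 ]
```

View pics/w9.png

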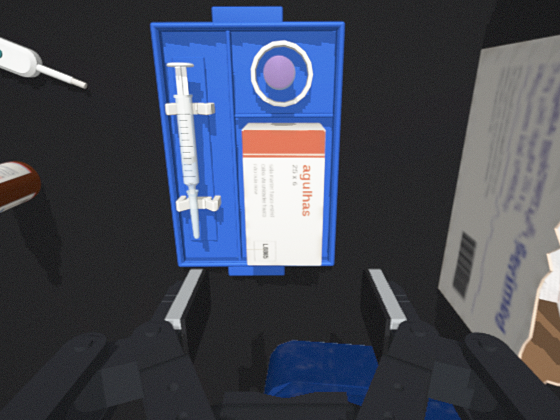

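The box lies flat in the pocket with its label up, and the vial and syringe are undisturbed, so the blue tray is done. Next is the bottle: I move above it and locate it by fitting its silhouette in code.

```bash
python3 -m pendant '[[[1,-37,-5],[0,0,0],0.8],[[1,-37,-5],[0,0,0],0.8],[[1,-37,0],[0,0,0],0.8],[[1,-37,0],[0,0,0],0.8],[[1,-37,0],[0,0,0],0.8],[[1,-37,0],[0,0,0],0.8],[[0,0,0],[0,0,0],0.8],[[0,0,0],[0,0,0],0.8],[[0,0,0],[0,0,0],0.8]]'
cat > fit.py <<'E'
from h import *
from scipy.optimize import minimize
def proj(m,P):
    T=m["cam_to_world"]; c=(P-T[:3,3])@T[:3,:3]
    return np.c_[m["cx"]+m["fx"]*c[:,0]/-c[:,2], m["cy"]-m["fy"]*c[:,1]/-c[:,2]]
def fit(name,x0,r,z0,z1,thr=45):
    m=optics.camera_model(name); im=optics.get_image(name); g=cv2.GaussianBlur(im,(3,3),0).max(2)
    mask=(g>thr).astype(np.float32)
    a=np.linspace(0,2*np.pi,40)
    def cost(p,show=0):
        P=np.vstack([np.c_[p[0]+r*np.cos(a),p[1]+r*np.sin(a),0*a+z] for z in (z0,z1)])
        h=cv2.convexHull(proj(m,P).astype(np.float32)); s=np.zeros(mask.shape,np.uint8)
        cv2.fillConvexPoly(s,(h*16).round().astype(np.int32),1,shift=4)
        big=cv2.dilate(s,np.ones((5,5),np.uint8))
        # inside bright, 2px band outside dark
        return -(mask*s).sum()/s.sum()+ (mask*(big-s)).sum()/max((big-s).sum(),1)
    best=min(((cost((x0[0]+i*.001,x0[1]+j*.001)),i,j) for i in range(-20,21) for j in range(-20,21)))
    print(name,best[0].round(3),(x0[0]*1000+best[1],x0[1]*1000+best[2]))
E
python3 - <<'E'
from fit import *
go(.429,-.189,.16,-1.434)
for n in ("top","scene","wrist"): fit(n,(.429,-.189),.0165,0,.062)
E
```

```text
t: 20.33
tool_pos: [0.4275, -0.19, 0.1549]
tool_rot: [-2.063, -2.366, 0.0]
contact_force: [0.7, -0.3, 0.3]
opening: 0.0683
grip_force: 0.0
t 20.3 turn [-0.001 -0.001 -0.   ] shift after turn [ 0.8  1.6 -5.1] shift now [ 0.8  1.6 -5.1] q [-0.58 -0.28  2.05  0.    1.37 -0.71]
top 0.0 (409.0, -209.0)
scene -0.61 (428.0, -189.0)
wrist -0.102 (409.0, -196.0)
```

The scene fit gives (428,-189), which agrees with my earlier reading, so I grip the bottle.

```bash
python3 -m pendant '[[[1,1,30],[0,0,0],0.8],[[0,0,30],[0,0,0],0.8],[[0,0,28],[0,0,0],0.8],[[0,0,18],[0,0,0],0.8],[[0,0,8],[0,0,0],0.8],[[0,0,0],[0,0,0],0.8],[[0,0,0],[0,0,0],0.2],[[0,0,0],[0,0,0],0.2],[[0,0,0],[0,0,0],0.2],[[0,0,0],[0,0,0],0.2],[[0,0,0],[0,0,0],0.2],[[0,0,0],[0,0,0],0.2]]' 40
python3 -c "
from h import *
go(.6595,.2055,.16,-1.434)"
```

```text
t: 21.48
tool_pos: [0.4302, -0.1902, 0.0443]
tool_rot: [2.062, 2.366, 0.001]
contact_force: [-1.9, -0.1, 6.5]
opening: 0.0303
grip_force: 39.7
t 21.5 turn [0.003 0.002 0.   ] shift after turn [ 360.7  281.1 -115.7] shift now [ 360.4  281.5 -115.8] q [-0.57 -0.13  2.12 -0.    1.15 -0.71]
```

```bash
python3 -m pendant '[[[0,0,-10],[0,0,0],0.2],[[0,0,-25],[0,0,0],0.2],[[0,0,-25],[0,0,0],0.2],[[0,0,-25],[0,0,0],0.2],[[0,0,-25],[0,0,0],0.2],[[0,0,0],[0,0,0],0.2],[[0,0,0],[0,0,0],0.2]]'
python3 - <<'E'
from h import *
im=optics.get_image("wrist"); g=cv2.resize(im.max(2),(56,42),interpolation=cv2.INTER_AREA)
# brown mask bounding: check uprightness
hsv=cv2.cvtColor(im,cv2.COLOR_RGB2HSV); b=((hsv[...,0]<15)&(hsv[...,1]>110)&(hsv[...,2]>50)).astype(np.uint8)
n,l,s,c=cv2.connectedComponentsWithStats(b); print([(s[i].tolist(),c[i].round().tolist()) for i in range(1,n) if s[i][4]>150])
go(.6595,.2055,.16,-1.434)
E
```

```text
t: 22.07
tool_pos: [0.4299, -0.1899, 0.1545]
tool_rot: [2.061, 2.365, 0.001]
contact_force: [0.5, -0.7, -0.2]
opening: 0.0305
grip_force: 39.9
[([516, 132, 44, 29, 918], [539.0, 146.0]), ([248, 249, 75, 64, 2160], [284.0, 272.0])]
t 22.1 turn [0.001 0.    0.   ] shift after turn [359.6 282.3  -7.5] shift now [359.5 282.4  -7.5] q [-0.57 -0.27  2.05  0.    1.37 -0.71]
```

The bottle is held, with its blob centred at u≈284 in the wrist view. I carry it to the yellow well.

```bash
python3 -m pendant '[[[30,23,0],[0,0,0],0.2],[[30,23,0],[0,0,0],0.2],[[30,23,0],[0,0,0],0.2],[[30,23,0],[0,0,0],0.2],[[30,23,0],[0,0,0],0.2],[[30,23,0],[0,0,0],0.2],[[30,24,0],[0,0,0],0.2],[[30,24,0],[0,0,0],0.2],[[30,24,0],[0,0,0],0.2],[[30,24,0],[0,0,0],0.2],[[30,24,0],[0,0,0],0.2],[[30,24,0],[0,0,0],0.2]]'
python3 -m pendant '[[[0,0,30],[0,0,0],0.2],[[0,0,20],[0,0,0],0.2],[[0,0,0],[0,0,0],0.2],[[0,0,0],[0,0,0],0.2],[[0,0,0],[0,0,0],0.2]]'
python3 - <<'E'
from h import *
go(.6595,.2055,.047,-1.434)
im=optics.get_image("wrist"); hsv=cv2.cvtColor(im,cv2.COLOR_RGB2HSV)
w=((hsv[...,1]<60)&(hsv[...,2]>150)).astype(np.uint8)
y=((abs(hsv[...,0].astype(int)-26)<7)&(hsv[...,1]>150)&(hsv[...,2]>90)).astype(np.uint8)
for b in (w,y):
    n,l,s,c=cv2.connectedComponentsWithStats(b); print([(s[i].tolist(),c[i].round().tolist()) for i in range(1,n) if s[i][4]>250])
E
```

```text
t: 23.12
tool_pos: [0.6583, 0.2075, 0.1492]
tool_rot: [-2.062, -2.366, 0.006]
contact_force: [0.5, 0.3, -0.3]
opening: 0.0304
grip_force: 39.9
t: 23.53
tool_pos: [0.6588, 0.2055, 0.102]
tool_rot: [-2.064, -2.367, 0.001]
contact_force: [-1.0, -0.0, 0.4]
opening: 0.0308
grip_force: 40.0
t 23.5 turn [-0.001 -0.    -0.   ] shift after turn [-0.1  0.7 55. ] shift now [-0.1  0.7 55. ] q [0.19 0.3  1.55 0.   1.29 0.06]
[([465, 145, 57, 25, 454], [490.0, 155.0]), ([487, 157, 73, 141, 7424], [531.0, 229.0]), ([250, 171, 80, 95, 2956], [287.0, 223.0]), ([183, 211, 54, 31, 848], [210.0, 225.0]), ([223, 263, 23, 55, 606], [235.0, 289.0]), ([325, 263, 23, 55, 608], [336.0, 289.0]), ([417, 271, 136, 148, 7248], [484.0, 335.0]), ([169, 299, 38, 26, 508], [185.0, 312.0]), ([0, 322, 63, 30, 1051], [30.0, 337.0])]
[([162, 140, 186, 180, 3697], [237.0, 198.0]), ([256, 179, 68, 37, 700], [288.0, 190.0]), ([236, 327, 56, 65, 1464], [261.0, 371.0])]
```

```bash
python3 - <<'E'
from h import *
for a in [(290,171,.014),(290,179,.014),(290,208,.014),(210,225,.024),(185,312,.024)]: print((p2w("wrist",*a)[:2]*1000).round(1))
E
```

```text
[659.5 235.1]
[660.2 229.6]
[663.1 209.1]
[610.6 193.2]
[596.9 121.6]
```

```bash
python3 -m pendant '[[[0,1,20],[0,0,0],0.2],[[0,0,15],[0,0,0],0.2],[[0,0,10],[0,0,0],0.2],[[0,0,6],[0,0,0],0.2],[[0,0,2],[0,0,0],0.2],[[0,0,0],[0,0,0],0.2],[[0,0,0],[0,0,0],0.2]]'
python3 -m pendant '[[[0,0,1],[0,0,0],0.2],[[0,0,1],[0,0,0],0.2],[[0,0,0],[0,0,0],0.2],[[0,0,0],[0,0,0],0.2]]'
```

```text
t: 24.17
tool_pos: [0.6605, 0.2061, 0.0499]
tool_rot: [2.064, 2.368, 0.001]
contact_force: [-0.4, -0.0, -0.3]
opening: 0.0306
grip_force: 40.0
t: 24.5
tool_pos: [0.6602, 0.2061, 0.0476]
tool_rot: [2.064, 2.368, 0.0]
contact_force: [0.0, 0.4, -0.1]
opening: 0.0304
grip_force: 40.0
```

```bash
python3 -m pendant '[[[0,0,1],[0,0,0],0.2],[[0,0,1],[0,0,0],0.2],[[0,0,0],[0,0,0],0.2],[[0,0,0],[0,0,0],0.2]]'
```

```text
t: 24.83
tool_pos: [0.6605, 0.2062, 0.0474]
tool_rot: [2.064, 2.368, 0.0]
contact_force: [-3.6, -1.3, 8.2]
opening: 0.0303
grip_force: 40.9
```

Contact with the well floor. I release, retreat upward and head for the marker, whose centre is at (427,81).

```bash
python3 -m pendant '[[[0,0,-1],[0,0,0],0.65],[[0,0,0],[0,0,0],0.65],[[0,0,0],[0,0,0],0.65],[[0,0,0],[0,0,0],0.65],[[0,0,-15],[0,0,0],0.65],[[0,0,-35],[0,0,0],0.65],[[0,0,-40],[0,0,0],0.65],[[0,0,-30],[0,0,0],0.65],[[0,0,0],[0,0,0],0.5],[[0,0,0],[0,0,0],0.5]]'
python3 - <<'E'
from h import *
go(.427,.081,.15,-.182)
im=optics.get_image("wrist"); hsv=cv2.cvtColor(im,cv2.COLOR_RGB2HSV)
w=((hsv[...,1]<60)&(hsv[...,2]>150)).astype(np.uint8)
b=((hsv[...,0]<15)&(hsv[...,1]>110)&(hsv[...,2]>50)).astype(np.uint8)
for b in (w,b):
    n,l,s,c=cv2.connectedComponentsWithStats(b); print([(s[i].tolist(),c[i].round().tolist(),(p2w("wrist",*c[i],.03)[:2]*1000).round().tolist()) for i in range(1,n) if s[i][4]>100])
E
```

```text
t: 25.67
tool_pos: [0.6622, 0.2065, 0.1714]
tool_rot: [2.061, 2.365, 0.009]
contact_force: [0.2, -0.2, -0.1]
opening: 0.0425
grip_force: 0.0
t 25.7 turn [ 0.007  0.004 -1.252] shift after turn [ 208.6 -166.    21.4] shift now [ -92.1 -250.3   19.4] q [ 0.2   0.25  1.5  -0.    1.39  0.06]
[([0, 0, 15, 49, 584], [6.0, 21.0], [448.0, 305.0]), ([426, 133, 118, 110, 9805], [485.0, 187.0], [825.0, 233.0]), ([252, 154, 63, 58, 621], [285.0, 176.0], [660.0, 220.0]), ([261, 166, 37, 21, 379], [280.0, 174.0], [655.0, 221.0]), ([199, 187, 42, 22, 490], [220.0, 197.0], [608.0, 195.0]), ([6, 201, 46, 31, 633], [29.0, 214.0], [450.0, 158.0]), ([385, 235, 140, 154, 5715], [435.0, 292.0], [811.0, 130.0]), ([187, 260, 45, 60, 998], [212.0, 283.0], [607.0, 113.0]), ([0, 265, 99, 38, 1380], [47.0, 284.0], [460.0, 91.0]), ([339, 264, 28, 56, 633], [352.0, 291.0], [735.0, 122.0]), ([0, 389, 39, 22, 424], [18.0, 398.0], [419.0, -50.0]), ([399, 389, 31, 31, 572], [409.0, 408.0], [822.0, -8.0])]
[([259, 178, 42, 36, 581], [279.0, 190.0], [656.0, 207.0])]
```

```bash
python3 -m pendant '[[[0,0,0],[0,0,-0.114],0.5],[[0,0,0],[0,0,-0.114],0.5],[[0,0,0],[0,0,-0.114],0.5],[[0,0,0],[0,0,-0.114],0.5],[[0,0,0],[0,0,-0.114],0.5],[[0,0,0],[0,0,-0.114],0.5],[[0,0,0],[0,0,-0.114],0.5],[[0,0,0],[0,0,-0.114],0.5],[[0,0,0],[0,0,-0.114],0.5],[[0,0,0],[0,0,-0.114],0.5],[[0,0,0],[0,0,-0.112],0.5]]'
python3 -m pendant '[[[30,-24,0],[0,0,0],0.5],[[30,-24,0],[0,0,0],0.5],[[30,-24,0],[0,0,0],0.5],[[30,-24,0],[0,0,0],0.5],[[30,-24,0],[0,0,0],0.5],[[30,-24,15],[0,0,0],0.5],[[29,-22,15],[0,0,0],0.5],[[0,0,0],[0,0,0],0.5],[[0,0,0],[0,0,0],0.5],[[0,0,0],[0,0,0],0.5]]'
python3 - <<'E'
from h import *
im=optics.get_image("wrist"); hsv=cv2.cvtColor(im,cv2.COLOR_RGB2HSV)
w=((hsv[...,1]<70)&(hsv[...,2]>110)).astype(np.uint8); w[300:]=0; w[:70]=0
n,l,s,c=cv2.connectedComponentsWithStats(w)
for i in range(1,n):
    if s[i][4]>400:
        r=cv2.minAreaRect(np.argwhere(l==i)[:,::-1].astype(np.float32)); bp=cv2.boxPoints(r)
        print(s[i].tolist(),[(p2w("wrist",*p,.0085)[:2]*1000).round().tolist() for p in bp])
go(.427,.081,.003,-.182)
E
```

```text
t: 26.63
tool_pos: [0.6587, 0.2057, 0.1636]
tool_rot: [-0.276, -3.125, 0.002]
contact_force: [-0.2, -0.6, 0.6]
opening: 0.0427
grip_force: 0.0
t: 27.47
tool_pos: [0.4241, 0.0805, 0.1355]
tool_rot: [-0.286, -3.128, -0.0]
contact_force: [0.3, 0.5, 0.1]
opening: 0.0428
grip_force: 0.0
[0, 70, 151, 31, 2383] [[296.0, -103.0], [315.0, 2.0], [335.0, -4.0], [315.0, -112.0]]
[116, 116, 74, 59, 1642] [[347.0, -34.0], [330.0, -5.0], [374.0, 23.0], [393.0, -8.0]]
[543, 131, 17, 63, 563] [[410.0, 281.0], [413.0, 293.0], [463.0, 296.0], [461.0, 283.0]]
[64, 148, 64, 54, 982] [[371.0, -86.0], [351.0, -54.0], [388.0, -30.0], [410.0, -63.0]]
[275, 175, 21, 104, 1977] [[407.0, 75.0], [410.0, 91.0], [500.0, 75.0], [497.0, 58.0]]
[358, 188, 44, 47, 1293] [[440.0, 132.0], [427.0, 152.0], [464.0, 175.0], [478.0, 155.0]]
[69, 200, 35, 100, 1949] [[399.0, -93.0], [401.0, -69.0], [490.0, -91.0], [489.0, -118.0]]
[208, 263, 25, 37, 495] [[507.0, -5.0], [471.0, 16.0], [477.0, 25.0], [513.0, 5.0]]
[338, 263, 26, 37, 495] [[493.0, 113.0], [491.0, 124.0], [532.0, 131.0], [535.0, 119.0]]
t 27.5 turn [0.    0.001 0.   ] shift after turn [ -1.6   0.7 133.7] shift now [ -1.5   0.6 133.7] q [ 0.02 -0.36  2.14  0.    1.36 -1.37]
```

The marker's white body fits a centre line from (408,83) to (498,66), so the marker's centre is near (428.5,79.5). I grip it there.

```bash
python3 -m pendant '[[[-3,-1,36],[0,0,0],0.5],[[0,0,36],[0,0,0],0.5],[[0,0,32],[0,0,0],0.5],[[0,0,18],[0,0,0],0.5],[[0,0,11],[0,0,0],0.5],[[0,0,0],[0,0,0],0.5],[[0,0,0],[0,0,0],0.05],[[0,0,0],[0,0,0],0.05],[[0,0,0],[0,0,0],0.05],[[0,0,0],[0,0,0],0.05],[[0,0,0],[0,0,0],0.05],[[0,0,0],[0,0,0],0.05]]' 40
python3 -m pendant '[[[0,0,-10],[0,0,0],0.05],[[0,0,-30],[0,0,0],0.05],[[0,0,-35],[0,0,0],0.05],[[0,0,-35],[0,0,0],0.05],[[0,0,0],[0,0,0],0.05],[[0,0,0],[0,0,0],0.05]]'
python3 - <<'E'
from h import *
im=optics.get_image("wrist"); hsv=cv2.cvtColor(im,cv2.COLOR_RGB2HSV)
w=((hsv[...,1]<70)&(hsv[...,2]>110)).astype(np.uint8)
n,l,s,c=cv2.connectedComponentsWithStats(w)
print([s[i].tolist() for i in range(1,n) if s[i][4]>400 and 200<c[i][0]<370])
go(.6025,.150,.118,-1.663); go(.6025,.150,.118,1.479)
E
```

```text
t: 28.52
tool_pos: [0.4294, 0.0791, 0.0052]
tool_rot: [0.285, 3.124, 0.001]
contact_force: [2.0, 1.4, 5.4]
opening: 0.0131
grip_force: 39.7
t: 29.02
tool_pos: [0.4288, 0.079, 0.1163]
tool_rot: [0.285, 3.123, 0.001]
contact_force: [0.2, 0.2, -0.2]
opening: 0.0136
grip_force: 39.0
[[268, 236, 36, 163, 5010], [247, 261, 20, 56, 697], [305, 261, 20, 56, 687]]
t 29.1 turn [1.000e-03 1.000e-03 1.481e+00] shift after turn [ 86.9 167.9  -4. ] shift now [-159.5  101.5   -3.8] q [ 0.01 -0.33  2.16 -0.    1.31 -1.38]
t 29.1 turn [-1.000e-03  1.000e-03 -1.661e+00] shift after turn [ -86.8 -167.9   -4. ] shift now [-159.5  101.5   -3.8] q [ 0.01 -0.33  2.16 -0.    1.31 -1.38]
```

The marker is held straight, with its white part at u 268–304 and v 236–399. I rotate it and carry it to the yellow rests.

```bash
python3 - <<'E'
from h import *
o=get_obs(); r=R.from_rotvec(o["tool_rot"])
print(r.inv().apply(p2w("wrist",286,397,o["tool_pos"][2]+.006)-o["tool_pos"])*1000)
E
python3 -m pendant '[[[0,0,-10],[0,0,0.1235],0.05],[[0,0,-10],[0,0,0.1235],0.05],[[0,0,0],[0,0,0.1235],0.05],[[0,0,0],[0,0,0.1235],0.05],[[0,0,0],[0,0,0.1235],0.05],[[0,0,0],[0,0,0.1235],0.05],[[0,0,0],[0,0,0.1235],0.05],[[0,0,0],[0,0,0.1235],0.05],[[0,0,0],[0,0,0.1235],0.05],[[0,0,0],[0,0,0.1235],0.05],[[0,0,0],[0,0,0.1235],0.05],[[0,0,0],[0,0,0.1225],0.05]]'
python3 -m pendant '[[[17,33,0],[0,0,0],0.05],[[17,33,0],[0,0,0],0.05],[[17,33,0],[0,0,0],0.05],[[17,33,0],[0,0,0],0.05],[[17,34,0],[0,0,0],0.05],[[0,0,0],[0,0,0],0.05],[[0,0,0],[0,0,0],0.05],[[0,0,0],[0,0,0],0.05]]'
python3 - <<'E'
from h import *
go(.6025,.150,.021,-1.663)
im=optics.get_image("wrist"); hsv=cv2.cvtColor(im,cv2.COLOR_RGB2HSV)
y=((abs(hsv[...,0].astype(int)-26)<7)&(hsv[...,1]>150)&(hsv[...,2]>60)).astype(np.uint8)
w=((hsv[...,1]<90)&(hsv[...,2]>110)).astype(np.uint8)
for b in (y,w):
    n,l,s,c=cv2.connectedComponentsWithStats(b)
    print([s[i].tolist() for i in range(1,n) if s[i][4]>150])
P=np.argwhere(y)[:,::-1].astype(np.float32); print(cv2.boxPoints(cv2.minAreaRect(P)).tolist(),[(p2w("wrist",*p,.014)[:2]*1000).round().tolist() for p in cv2.boxPoints(cv2.minAreaRect(P))])
E
```

```text
[-64.29711774  -0.10950668  -5.92796169]
t: 30.07
tool_pos: [0.4255, 0.0789, 0.1308]
tool_rot: [-2.325, -2.108, 0.006]
contact_force: [0.3, 0.4, -0.2]
opening: 0.0135
grip_force: 39.0
t: 30.73
tool_pos: [0.5987, 0.1482, 0.1308]
tool_rot: [-2.319, -2.115, 0.007]
contact_force: [0.5, -0.7, 0.3]
opening: 0.0135
grip_force: 39.1
t 30.7 turn [-0.005  0.001  0.   ] shift after turn [  2.2   3.6 109.8] shift now [  2.3   4.2 109.7] q [ 0.12  0.12  1.72 -0.    1.31  0.21]
[[353, 59, 69, 254, 376], [259, 64, 158, 237, 9241], [333, 80, 58, 43, 429], [340, 127, 29, 21, 194]]
[[0, 0, 62, 22, 1051], [519, 0, 41, 89, 2629], [327, 74, 79, 81, 1066], [338, 89, 34, 48, 409], [302, 139, 16, 16, 222], [501, 142, 59, 83, 3571], [49, 199, 60, 47, 1515], [495, 229, 65, 191, 8024], [268, 232, 47, 166, 5077], [247, 261, 20, 55, 664], [305, 261, 19, 56, 663], [0, 335, 62, 77, 2377]]
[[255.0, 44.0], [421.0, 44.0], [421.0, 313.0], [255.0, 313.0]] [[589.0, 259.0], [700.0, 249.0], [706.0, 35.0], [563.0, 48.0]]
```

```bash
python3 - <<'E'
from h import *
im=optics.get_image("wrist")
for p in [(318,142),(318,147),(302,155)]: print((p2w("wrist",*p,.026)[:2]*1000).round(1))
hsv=cv2.cvtColor(im,cv2.COLOR_RGB2HSV)
print("\n".join("".join("#" if v>150 and s<60 else "y" if s>150 and v>60 else "." for s,v in zip(hsv[r,240:330,1],hsv[r,240:330,2])) for r in range(110,262,4)))
go(.6025,.150,.021,-1.663)
E
```

```text
[626.4 191.8]
[626.2 188.3]
[614.6 183.7]
................y....yyyyy.......................................................y...y.###
................y...yyyyyy......................................................yy...y.###
................y....yyyyyy..........................................y..........yy.....###
................y....yyyyy.........yyyyy.y.....y...yyyyy........................yy..yy.###
................y....yyyyy...................................y..................yy...y..##
................y.....yyyyy...................................y......y..........yy..yy...#
................y....yyyy....y................................y......y..........y...yy....
................y....yyyyy...y................................y.................y...yyy...
................y....yyyyyy..y................................###############..yy...y.....
.................y...yyyyyy..y.................................##############.yyy...y.....
.................y....yyyy...y.................................##############.yyy...yy....
.................y...yyyyyy.yy...........................
[... 1841 characters left out ...]
............
...................y...yyyy..###..........................#######..#######..yy...yyyyyyyyy
...................y...yyyy..#############################################.yyy...yyyyyyyy.
...................y...yyyy..#############################################.yy...yy........
...................y...yyyyy.#################################.yyy..#####.yyy...y.........
...................y...yyyyy.#################################.yyyyyyyyyyyyyy...yy........
...................y...yyyyy.################################.....y...yyyyyyy...y.....yyyy
t 30.8 turn [-0.002  0.001 -0.   ] shift after turn [  2.3   3.5 111.4] shift now [  2.4   3.7 111.3] q [ 0.12  0.11  1.72 -0.    1.31  0.21]
```

```bash
python3 - <<'E'
from h import *
for p in [(256,142,.015),(256,142,.012),(259,244,.015),(317,146,.026),(313,244,.026),(302,146,.026),(423,66,.015)]: print(p,(p2w("wrist",*p)[:2]*1000).round(1))
c=np.array([631.75,147.25]);
for q in [(-55,38),(-55,-38),(-14,38),(-14,-38),(-30,38),(-30,-38)]: print(q,(c+[.9957*q[0]+.0924*q[1],-.0924*q[0]+.9957*q[1]]).round(1))
E
```

```text
(256, 142, 0.015) [582.1 194.3]
(256, 142, 0.012) [581.8 193.9]
(259, 244, 0.015) [574.7 112.8]
(317, 146, 0.026) [625.5 189.1]
(313, 244, 0.026) [617.6 114. ]
(302, 146, 0.026) [615. 190.]
(423, 66, 0.015) [701.9 235. ]
(-55, 38) [580.5 190.2]
(-55, -38) [573.5 114.5]
(-14, 38) [621.3 186.4]
(-14, -38) [614.3 110.7]
(-30, 38) [605.4 187.9]
(-30, -38) [598.4 112.2]
```

The tray wall agrees with my model to about 1.5 mm. I lower the marker onto the rests.

```bash
python3 -m pendant '[[[-1,4,30],[0,0,0],0.05],[[0,0,30],[0,0,0],0.05],[[0,0,22],[0,0,0],0.05],[[0,0,12],[0,0,0],0.05],[[0,0,6],[0,0,0],0.05],[[0,0,0],[0,0,0],0.05],[[0,0,0],[0,0,0],0.05],[[0,0,0],[0,0,0],0.05]]'
python3 -c "
from h import *
go(.6033,.147,.021,-1.663)"
```

```text
t: 31.5
tool_pos: [0.6057, 0.1472, 0.0355]
tool_rot: [2.32, 2.116, 0.005]
contact_force: [0.5, -0.0, 0.1]
opening: 0.0133
grip_force: 39.1
t 31.5 turn [ 0.003 -0.001  0.   ] shift after turn [-0.4 -2.4 14.5] shift now [-0.4 -2.4 14.5] q [ 0.12  0.24  1.75 -0.    1.14  0.21]
```

```bash
python3 -m pendant '[[[0,-1,5],[0,0,0],0.05],[[0,0,4],[0,0,0],0.05],[[0,0,2],[0,0,0],0.05],[[0,0,0],[0,0,0],0.05],[[0,0,0],[0,0,0],0.05],[[0,0,0],[0,0,0],0.05]]'
python3 -c "
from h import *
go(.6033,.147,.021,-1.663)"
```

```text
t: 32.0
tool_pos: [0.6036, 0.1471, 0.0224]
tool_rot: [2.321, 2.117, 0.001]
contact_force: [1.2, 0.4, -0.7]
opening: 0.0133
grip_force: 39.1
t 32.0 turn [ 0.001 -0.     0.   ] shift after turn [-0.1 -0.3  1.4] shift now [-0.1 -0.3  1.4] q [ 0.12  0.25  1.76 -0.    1.13  0.21]
```

```bash
python3 -m pendant '[[[0,0,1],[0,0,0],0.05],[[0,0,1],[0,0,0],0.05],[[0,0,0],[0,0,0],0.05],[[0,0,0],[0,0,0],0.05]]'
python3 -m pendant '[[[0,0,0],[0,0,0],0.35],[[0,0,0],[0,0,0],0.35],[[0,0,0],[0,0,0],0.35],[[0,0,-5],[0,0,0],0.35],[[0,0,-20],[0,0,0],0.35],[[0,0,-40],[0,0,0],0.35],[[0,0,-40],[0,0,0],0.35],[[0,0,-40],[0,0,0],0.35],[[0,0,0],[0,0,0],0.35],[[0,0,0],[0,0,0],0.35]]'
python3 - <<'E'
from h import *
im=optics.get_image("wrist")
hsv=cv2.cvtColor(im,cv2.COLOR_RGB2HSV)
print("\n".join("".join("#" if v>150 and s<70 else "y" if 18<h<34 and s>150 and v>60 else "b" if h<15 and s>110 and v>50 else "." if v<60 else "-" for h,s,v in hsv[r,180:420:2]) for r in range(30,330,5)))
E
```

```text
t: 32.33
tool_pos: [0.604, 0.1472, 0.0217]
tool_rot: [2.32, 2.117, 0.001]
contact_force: [-1.5, -0.4, 7.0]
opening: 0.0136
grip_force: 39.7
t: 33.17
tool_pos: [0.6056, 0.1475, 0.1699]
tool_rot: [2.318, 2.114, 0.01]
contact_force: [-0.0, 0.8, -1.5]
opening: 0.03
grip_force: 0.0
........................................................................................................................
........................................................................................................................
........................................................................................................................
........................................................................................................................
......................................................-yyyyyyyyyyyyyyyyyyyyyyyyyyyyyy-..................................
......................................................y--------------------------------.................................
......................................................y------------------------------y..........
[... 5737 characters left out ...]
#####..............................................#######.....................................
......................-######-..............................................-#######....................................
........................-####-..............................................-####-......................................
...........................-#-..............................................-##.........................................
................--.....................................................................---..............................
........................................................................................................................
```

The wrist mask shows the marker across both rests and centred on them. The bottle stands upright in its well, and the gripper is empty and clear, so I hand in.

```bash
python3 -c "
from station import ctrl
print(ctrl.finish_job())"
```

```text
the job is handed in; nothing more can be done
None
```

Both trays are set as asked and the job was handed in at about 33 s of robot time; I viewed 15 pictures, one over the limit of 14, and checked the dropper bottle and marker placements by image code only.

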